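Dock a cookie-press barrel in its filling stand

ROBOT

A 6-joint arm with a two-finger parallel gripper is mounted at the origin on a cart in front of the work surface, level with it; the furniture and walls round the work are solid. World frame = base frame: x ahead of the robot, y to its left, z up, the work surface at z = 0. Lengths are in m, angles in rad, forces in N, time in s.
With the tool pointing down it reaches from about 0.375 to 0.925 m from the base axis. Payload 5.7 kg.
Tool frame: the origin (TCP) lies at the very end of the fingers, on their centre line; the grasp point (between the pads) lies 19 mm behind it (env.tcp_to_grasp is the z of the grasp point in the tool frame, in m); z points along the fingers, y is the line along which they close (so a half turn about z gives the same grasp; the last joint's range is limited). The gripper opens to 85 mm and grips with 20 to 120 N. Pads are 22 mm wide; open, the fingers measure 114 mm over their backs; the gripper's body (76 mm by 85 mm) begins 54 mm behind the grasp point. The pads swing forward as they close: fully open they stand 13 mm farther back than shut.
Start: joints at [1.121, 0.359, 1.51, -0, 1.272, -0.115], TCP at [0.197, 0.567, 0.231] pointing down, gripper open.
Joint ranges: [-2.97, 2.97], [-1.01, 2.36], [0.21, 2.38], [-0.96, 4.11], [0.2, 2.71], [-2.98, 2.98]. Speed limits (rad/s): [2.39, 2.39, 3.14, 3.14, 3.14, 3.14].

INTERFACE

Orientations are given as a unit quaternion [x, y, z, w].
In Python, from rig import env gives the robot as it stands.
- The arm moves only by the tool play_rows, never from a script. Its argument "rows" is one flat list of numbers, 7 for each row, row after row: the opening, from 0 (shut) to 1 (fully open), then the shift along the world's x, y, z in cm, then the turn, a rotation vector about the world's x, y, z in rad. In form: [fingers, tx, ty, tz, wx, wy, wz, fingers, tx, ty, tz, wx, wy, wz, ...]. A call has 1 to 5 rows; each row shifts and turns the commanded pose from where the row before left it; what a row does not reach is not made up. A row lasts 1/10 s, in which the tool goes at most 50 mm and 8.59 degrees, less where a joint would pass 70% of its speed; a pose out of reach is approached as far as the arm can. A call with a gripper value outside its range is refused whole. The fingers move at their own pace and stop on an object; the grip force is fixed at half the most. Time passes only in rows, so rows that do not move let the fingers close. It gives the time, the measured TCP pose, the force, the opening and the grip force at its end, in the units of the state.
- env.observe(): the state, without advancing time (a new reading comes with each control period).
- env.grab_frame(name): name is "side" or "top"; returns a dict with "color" (480x640x3 uint8, red, green, blue), "fx", "fy", "cx", "cy" (pixels), "extrinsics" (4x4, takes a point from camera to world coordinates). Camera axes: x right, y down, z forward; pixel columns grow to the right and rows downward; lengths in m; the calibration is good to about 2 mm. A picture is of the moment at which its call begins. There is no depth.
- env.close_job(): hands the job in; it is judged then, once.
The state is a dict: "time": time; "q": joint angles; "qd": joint speeds; "joint_efforts": joint torques, N m; "eef_pos": TCP position; "tcp_rot": TCP orientation; "contact_force": force on the tool from outside, world axes, zero at the start; "ft_torque": the same for the moment, N m; "gripper_width": opening from 0.0 (shut) to 1.0 (fully open); "gripper_force": force on a finger pad.
Only numpy, scipy, OpenCV 4.12 (cv2) and the standard library are available. Lean on these libraries where they do the work, as an engineer would, in place of code of your own. Each camera call takes 0.05 s, during which the arm holds its last target. There are 200 camera calls.

TASK

Dock the cookie-press barrel in its filling stand: set it upright, flange down, on the stand's open front landing, its square neck in line with the stand, then slide it gently into the slot of the keeper plate until it is fully home, its flange trapped beneath the plate, and let go. The keeper plate is clamped somewhat left or right of the stand's middle, so feel for the slot and never force it (20 N is the most the plate should feel); do not tip the barrel over or disturb the salt shaker, the lemon or the teaspoon.

Things in the scene. Friction and masses are not known exactly. Their poses are not given: they have to be found in the camera images.
- barrel: aluminium cookie-press barrel, loose, about 0.16 kg, upright on the worktop, rigid. Round flange 56 mm across, 6 mm thick at the foot; square neck 36x36 mm from z = 6 to 30 mm, its faces square to the barrel's x and y (any face may lead); round tube 36 mm across from z = 30 to 82 mm; white nozzle to z = 100 mm. Origin: centre of the flange's underside; z up. Grip the round tube 50 to 75 mm above the foot.
- stand: aluminium filling stand, fixed, yaw varies. Origin: at worktop height, middle of the stand, under the front edge of the keeper plate; x is the way in (landing at -x, slot at +x), y left, z up. Floor 132 mm wide, top at z = 8 mm, from x = -77 to 73 mm, open landing before x = 0. Cheeks carry the plate, inner faces at y = +-45 mm. Pushes on it must stay under 20 N.
- mouth (a point): middle of the stand at the keeper plate's front edge (x = 0, z = 16.5 mm in the stand). Steel plate from x = 0 to 70 mm, z = 16.5 to 21.5 mm: 8.5 mm of room under it for the flange. Rigid, does not yield. Its slot, 39 mm wide (1.5 mm clear of the square neck each side), square mouth without lead-in, runs 50 mm along x to a closed end. Four thumb screws reach z = 29 mm.
- landing (a point): stand floor (z = 8 mm), middle of the landing, 36 mm before the slot's mouth: a barrel here has its flange 8 mm clear of the plate. The slot's middle lies up to 12 mm left or right (stand y) of the stand's middle; NOT reported: feel it. Unless within about 1.5 mm of it, the neck's leading face stops against the plate's front edge, barrel centre 18 mm before the mouth.
- seat (a point): top of the stand's floor, 32 mm inside the slot's mouth, on the stand's middle line. A barrel fully home (neck against the closed end of the slot) has its origin at this x within 1 mm; its y is the slot's unreported offset, up to 12 mm (13.5 mm with the play) either way; neck square with the slot.
- salt_shaker: salt shaker with a grey cap, 44 mm across, 90 mm tall, loose bystander, near the right edge of the range; origin at its underside. Just right of the range (beyond about y = -0.35 m) a wall rises: an arm that starts on that side should come in along the front before it reaches out.
- lemon: yellow lemon, 78x55x56 mm, loose bystander; origin at its underside.
- teaspoon: steel teaspoon lying flat, 139x30x10 mm, loose bystander; origin at its underside.
Not all that is in view belongs to the job. Leave any red look-alike of the barrel alone.

How it is judged:
On the way:
1. the barrel is set upright, flange down, on the stand's landing in front of the keeper plate (x of barrel in the frame of stand between -0.075 and -0.012 m and y of barrel in the frame of stand between -0.045 and 0.045 m and z of barrel in the frame of stand between 0.006 and 0.0115 m and angle between barrel's own z axis and vertical below 0.12 rad), for 0.1 s.
At the end, for the whole second after the job is handed in: The barrel stands upright (within 0.06 rad) and at rest on the stand's floor (within 2.5 mm), fully home in the slot (its axis 32 mm inside the mouth, no more than 3 mm short), its neck square with the stand (within 0.12 rad), the flange under the keeper plate, released (x of barrel in the frame of stand between 0.029 and 0.0345 m and y of barrel in the frame of stand between -0.0155 and 0.0155 m and z of barrel in the frame of stand between 0.006 and 0.0105 m and (angle between the x axis of barrel and the x axis of stand, either way round below 0.12 rad or angle between the x axis of barrel and the y axis of stand, either way round below 0.12 rad) and angle between barrel's own z axis and vertical below 0.06 rad and linear speed of barrel below 0.01 m/s); the robot touches nothing.
It fails at once if the barrel, at or in the slot, presses on the stand with more than 20 N (x of barrel in the frame of stand above -0.025 m and contact force between barrel and stand above 20 N).
It fails at once if the gripper or arm presses on the stand with more than 20 N (contact force between any of the fingers, the arm and stand above 20 N).
It fails at once if the barrel is tipped over (angle between barrel's own z axis and vertical above 0.6 rad).
It fails at once if the salt shaker, lemon or teaspoon is moved by more than 30 mm (distance of any of salt_shaker, lemon, teaspoon from where it was at the start of the episode above 0.03 m).
It also fails if it takes over 69 s, if anything falls off the work surface, if the arm or the gripper's body presses on something with over 40 N, if the wrist force passes 120 N, or if a joint passes its speed limit or range.

## Working session

There is one attempt and no reset: what is moved stays moved. The work goes in short steps, Python scripts to look and compute and a tool call to move; the robot and the scene stay as the last step left them, time stands still between calls to the robot, and variables do not carry over. Pictures are saved under pics/ and viewed, at most 10 in all, crops included, and the job is handed in when it is done.

Besides the shell and the picture viewer there is one more tool, called after "Call:" in YAML: its name, and indented under it one key for each argument. play_rows: Moves the arm, as the interface text tells. Its arguments: {"type":"object","properties":{"rows":{"type":"array"}},"required":["rows"]}

```bash
mkdir -p pics
cat > h.py <<'E'
import numpy as np, cv2
from rig import env
def grab(n,f=None):
    d=env.grab_frame(n)
    if f: cv2.imwrite('pics/'+f,cv2.cvtColor(d['color'],cv2.COLOR_RGB2BGR))
    return d
def ray(d,u,v,z):
    E=np.array(d['extrinsics']);r=E[:3,:3]@np.array([(u-d['cx'])/d['fx'],(v-d['cy'])/d['fy'],1]);o=E[:3,3]
    return o+r*(z-o[2])/r[2]
def proj(d,p):
    E=np.array(d['extrinsics']);c=E[:3,:3].T@(np.array(p)-E[:3,3]);return c[0]/c[2]*d['fx']+d['cx'],c[1]/c[2]*d['fy']+d['cy']
E
python3 - <<'E'
from h import *
for n in('top','side'):
    d=grab(n,n+'1.png');print(n,d['fx'],np.round(d['extrinsics'],3).tolist())
print(env.observe(),env.tcp_to_grasp)
E
```

```text
top 470.6495829581498 [[0.016, -0.99, 0.141, 0.378], [-1.0, -0.017, -0.004, -0.015], [0.007, -0.141, -0.99, 1.082], [0.0, 0.0, 0.0, 1.0]]
side 575.6630682992215 [[0.92, -0.232, 0.317, 0.101], [-0.392, -0.574, 0.719, -1.005], [0.015, -0.786, -0.619, 0.909], [0.0, 0.0, 0.0, 1.0]]
{'time': 0.1, 'q': array([ 1.12091124e+00,  3.59422954e-01,  1.51133727e+00, -9.72699631e-07,
        1.27252109e+00, -1.15124125e-01]), 'qd': array([-0.00096374, -0.00210043, -0.00154528,  0.00123589, -0.00079745,
       -0.00122543]), 'joint_efforts': array([ 4.44898678e-04, -5.28654027e+01, -2.79349405e+01, -9.62137233e-05,
        4.95290369e-03, -3.89114021e-06]), 'eef_pos': array([0.1968731 , 0.56611815, 0.23053865]), 'tcp_rot': array([ 1.66599811e-01,  9.86024234e-01, -8.10993714e-04, -2.34921577e-04]), 'contact_force': array([ 1.08133257,  1.17903739, -0.06848554]), 'ft_torque': array([ 0.02053317, -0.01011676,  0.05738049]), 'gripper_force': 0.0, 'gripper_width': 0.9987606199091151} -0.0187
```

View pics/top1.png

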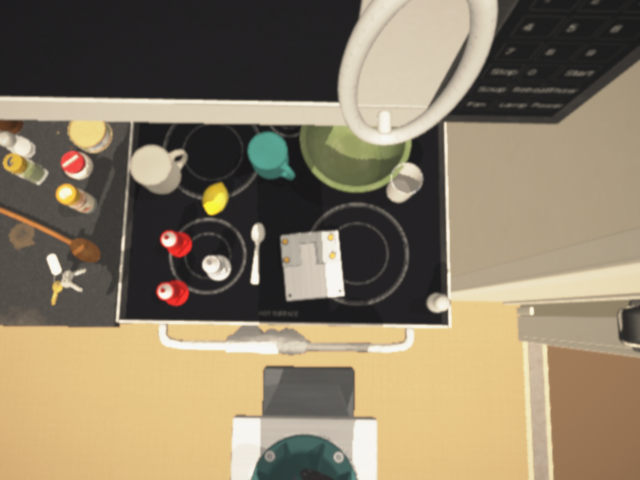

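View pics/side1.png

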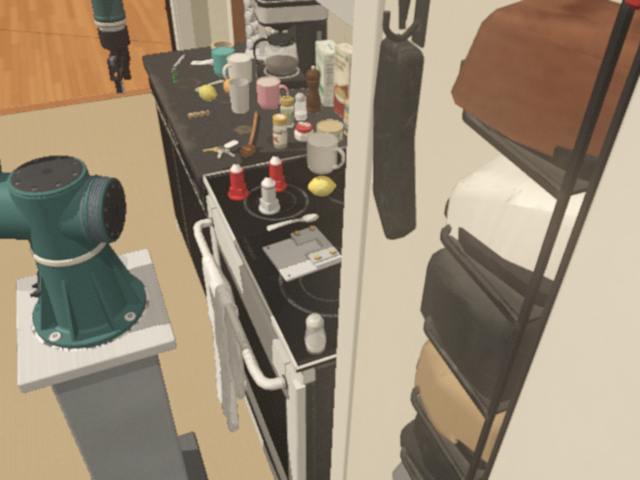

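The top view shows the silver barrel at about (215,267) between two red look-alikes. The stand is at (312,265), with its landing toward the robot (image bottom). The teaspoon is at (257,250), the lemon at (215,198) and the shaker at (437,302). I'll zoom in on both views.

Run:
```python
import cv2,numpy as np
t=cv2.imread('pics/top1.png');s=cv2.imread('pics/side1.png')
a=cv2.resize(t[215:315,190:350],None,fx=5,fy=5,interpolation=cv2.INTER_CUBIC)
cv2.imwrite('pics/c1.png',a)
b=cv2.resize(s[155:285,220:350],None,fx=4.5,fy=4.5,interpolation=cv2.INTER_CUBIC)
cv2.imwrite('pics/c2.png',b)
```

```text
(no output)
```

View pics/c1.png

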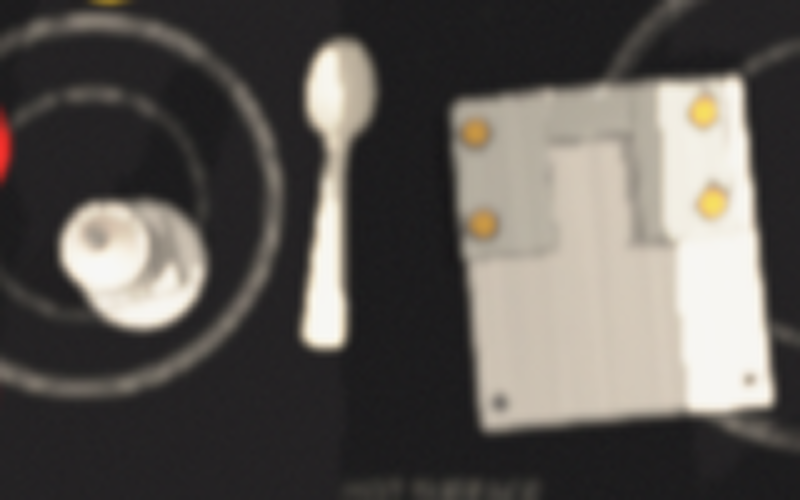

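View pics/c2.png

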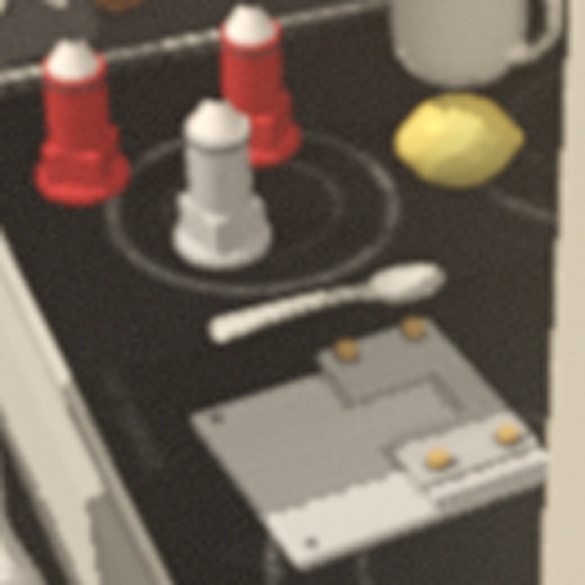

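The crops are clear. The stand's corners, slot edges and flange, and the barrel's neck corners in the side view, can all be read from them. I'll convert to positions.

Run:
```python
from h import *
t=grab('top');s=grab('side')
T=lambda u,v,z:ray(t,190+u/5-.4,215+v/5-.4,z)
S=lambda u,v,z:ray(s,220+u/4.5-.4,155+v/4.5-.4,z)
R=lambda *a:print(*[np.round(x*1000,1) if not isinstance(x,str) else x for x in a])
fl,fr=T(480,432,.008),T(775,408,.008); bl,br=T(450,103,.0215),T(742,75,.0215)
R('fl',fl[:2],'fr',fr[:2],'width',np.linalg.norm(fl-fr),'bl',bl[:2],'br',br[:2],np.linalg.norm(bl-br))
for a,b in((fr,fl),(br,bl)):
    print('yaw',np.degrees(np.arctan2(*(b-a)[[1,0]]))-90)
sl,sr=T(551,252,.0215),T(633,244,.0215);R('slot mouth',sl[:2],sr[:2],np.linalg.norm(sl-sr))
R('slot end',T(550,143,.0215)[:2],T(628,133,.0215)[:2])
R('pl front corners',T(470,257,.0215)[:2])
R('side floor corners',S(192,415,.008)[:2],S(302,568,.008)[:2])
R('side slot mouth',S(350,407,.0215)[:2],S(388,455,.0215)[:2])
# barrel: flange ellipse (mid height .003) and nozzle tip
R('barrel side',S(222,238,.003)[:2],'tip',S(217,103,.1)[:2],'top: flange',T(147,267,.004)[:2],'tip',T(101,238,.1)[:2])
im=cv2.cvtColor(s['color'],cv2.COLOR_RGB2BGR)[190:218,252:287]
im=cv2.normalize(im,None,0,255,cv2.NORM_MINMAX)
cv2.imwrite('pics/c3.png',cv2.resize(im,None,fx=16,fy=16,interpolation=cv2.INTER_CUBIC))
# bystanders
for u,v,n in((257,250,'spoon'),(215,198,'lemon')):R(n,ray(t,u,v,.02)[:2])
```

```text
fl [406.6  48.7] fr [419.7 -85.1] width 134.4 bl [555.4  65.4] br [570.7 -67.9] 134.2
yaw 5.578030966114511
yaw 6.563211668442349
slot mouth [487.8  17.8] [492.1 -19.3] 37.3
slot end [537.7  19.3] [542.9 -16.1]
pl front corners [484.9  54.4]
side floor corners [408.8  49.4] [421.7 -87.7]
side slot mouth [485.3   8.1] [489.4 -36.6]
barrel side [480.1 206.8] tip [480.4 204.3] top: flange [479.5 203.7] tip [482.4 204.1]
spoon [520.6 116. ]
lemon [640.1 217.1]
```

View pics/c3.png

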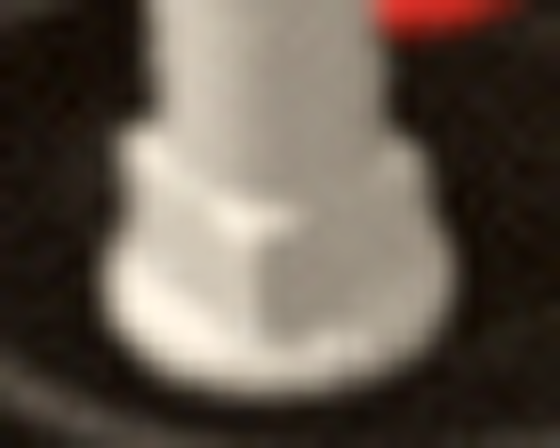

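Run:
```python
from h import *
s=grab('side')
P=[ray(s,252+u/16-.47,190+v/16-.47,.03) for u,v in((125,130),(262,222),(420,150))]
print(np.round(np.array(P)[:,:2]*1000,1))
for a,b in((0,1),(1,2)):
    d=P[b]-P[a];print(np.linalg.norm(d)*1000,np.degrees(np.arctan2(d[1],d[0]))%90)
d=P[2]-P[0];print(np.linalg.norm(d)*1000,(np.degrees(np.arctan2(d[1],d[0]))+45)%90)
y=np.radians(6.3);c,sn=np.cos(y),np.sin(y)
W=lambda x,yy:np.array([.490+c*x-sn*yy,-.0095+sn*x+c*yy])
for p in((0,.0087+.0195,.0215),(0,.0087-.0195,.0215),(0,.0087+.0195,.0165),(.05,.0282,.0215),(0,.066,.0215)):
    q=proj(s,[*W(p[0],p[1]),p[2]]);print(p,[round((q[0]-220+.4)*4.5),round((q[1]-155+.4)*4.5)])
print('landing',W(-.04,.0087),W(-.018,.0087),'seat',W(.032,.0087))
```

```text
[[459.8 222.9]
 [472.4 189.2]
 [503.5 199.1]]
36.0014984515469 20.4172652465314
32.719357349243126 17.63960024463749
49.807948393963 16.423303288695504
(0, 0.0282, 0.0215) [346, 395]
(0, -0.0108, 0.0215) [380, 436]
(0, 0.0282, 0.0165) [346, 402]
(0.05, 0.0282, 0.0215) [426, 368]
(0, 0.066, 0.0215) [314, 357]
landing [ 0.44928687 -0.00524191] [ 0.47115401 -0.00282776] seat [0.52085206 0.00265896]
```

Barrel at about (0.481, 0.205) with its neck yaw at about 18.5°. Stand origin is at about (0.490, -0.0095) with yaw 6.3°, and the slot looks about 8 mm left of middle. Moving now, with the fingers closing along the neck's x direction, clear of the red ones.

Call:
play_rows:
  rows: [1,2.84,-3.6,0,0,0,-0.0913,1,2.84,-3.6,0,0,0,-0.0913,1,2.84,-3.6,0,0,0,-0.0913,1,2.84,-3.6,0,0,0,-0.0913,1,2.84,-3.6,0,0,0,-0.0913]

```text
time: 0.75
eef_pos: [0.3399, 0.3852, 0.2313]
tcp_rot: [0.387, 0.922, 0.0, 0.0]
contact_force: [1.0, -0.3, 0.9]
gripper_width: 1.002
gripper_force: 0.0
```

Call:
play_rows:
  rows: [1,2.84,-3.6,0,0,0,-0.0913,1,2.84,-3.6,0,0,0,-0.0913,1,2.84,-3.6,0,0,0,-0.0913,1,2.84,-3.6,0,0,0,-0.0913,1,2.84,-3.6,0,0,0,-0.0913]

```text
time: 1.25
eef_pos: [0.482, 0.205, 0.2314]
tcp_rot: [0.586, 0.81, 0.0, 0.0]
contact_force: [1.3, 0.7, 0.7]
gripper_width: 1.001
gripper_force: 0.0
```

Call:
play_rows:
  rows: [1,0,0,0,0,0,0,1,0,0,0,0,0,0]

```text
time: 1.45
eef_pos: [0.4815, 0.2059, 0.2311]
tcp_rot: [0.585, 0.811, -0.0, -0.0]
contact_force: [0.4, -0.1, -0.4]
gripper_width: 1.001
gripper_force: 0.0
```

Call:
play_rows:
  rows: [1,0,0,-4.5,0,0,0,1,0,0,-4.5,0,0,0,1,0,0,-4.0,0,0,0,1,0,0,-3.4,0,0,0,1,0,0,-2,0,0,0]

```text
time: 1.95
eef_pos: [0.4781, 0.2077, 0.0448]
tcp_rot: [0.583, 0.812, -0.002, -0.002]
contact_force: [-0.2, 0.3, 0.5]
gripper_width: 1.002
gripper_force: 0.0
```

Call:
play_rows:
  rows: [0.5,0,0,0,0,0,0,0.3,0,0,0,0,0,0,0.2,0,0,0,0,0,0,0,0,0,0,0,0,0,0,0,0,0,0,0]

```text
invalid input at $.rows: expected a multiple of 7 numbers
```

Call:
play_rows:
  rows: [0,0,0,0,0,0,0,0,0,0,0,0,0,0,0,0,0,0,0,0,0,0,0,0,0,0,0,0]

```text
time: 2.35
eef_pos: [0.482, 0.2073, 0.0489]
tcp_rot: [0.584, 0.812, 0.001, 0.001]
contact_force: [-1.6, 0.8, 3.2]
gripper_width: 0.407
gripper_force: 59.3
```

Run:
```python
from h import *
s=grab('side');t=grab('top')
a=cv2.cvtColor(s['color'],cv2.COLOR_RGB2BGR)[150:290,200:350];b=cv2.cvtColor(t['color'],cv2.COLOR_RGB2BGR)[205:345,160:310]
b=cv2.cvtColor(t['color'],cv2.COLOR_RGB2BGR)[200:340,160:350]
cv2.imwrite('pics/g.png',cv2.resize(np.hstack([a,b]),None,fx=2.3,fy=2.3,interpolation=cv2.INTER_CUBIC))
# slot profile from first top picture
g=cv2.cvtColor(cv2.imread('pics/top1.png'),cv2.COLOR_BGR2GRAY)
for v in(248,254,258,261):print(v,g[v,278:345].tolist())
```

```text
248 [25, 34, 69, 117, 156, 172, 174, 175, 174, 173, 174, 174, 173, 176, 178, 178, 177, 175, 175, 176, 176, 175, 180, 192, 199, 200, 202, 203, 202, 201, 198, 198, 200, 203, 203, 200, 189, 167, 154, 158, 168, 174, 176, 181, 205, 230, 238, 238, 238, 239, 240, 240, 240, 239, 238, 239, 240, 242, 243, 244, 238, 187, 96, 45, 35, 35, 35]
254 [25, 26, 50, 105, 154, 172, 174, 174, 174, 173, 173, 174, 173, 173, 176, 178, 178, 178, 176, 176, 178, 178, 183, 193, 198, 200, 202, 202, 203, 202, 200, 198, 199, 201, 203, 202, 194, 174, 157, 158, 169, 175, 176, 181, 205, 230, 237, 238, 238, 237, 231, 216, 205, 209, 211, 210, 204, 204, 228, 242, 245, 238, 178, 83, 38, 34, 35]
258 [26, 25, 39, 80, 121, 139, 146, 151, 154, 152, 146, 146, 162, 172, 175, 178, 178, 178, 176, 176, 177, 179, 184, 191, 197, 199, 200, 201, 203, 203, 201, 199, 198, 200, 202, 203, 201, 192, 170, 157, 160, 169, 175, 180, 205, 230, 237, 238, 238, 237, 235, 227, 212, 205, 209, 216, 225, 235, 241, 243, 244, 238, 186, 96, 44, 36, 36]
261 [27, 25, 31, 55, 90, 116, 127, 137, 145, 144, 137, 141, 162, 172, 175, 178, 179, 179, 177, 176, 177, 178, 177, 181, 191, 198, 199, 200, 202, 202, 201, 199, 198, 199, 202, 203, 201, 191, 169, 153, 152, 165, 172, 173, 181, 207, 228, 235, 236, 238, 240, 241, 241, 240, 239, 239, 240, 240, 241, 241, 242, 240, 220, 143, 66, 37, 35]
```

View pics/g.png

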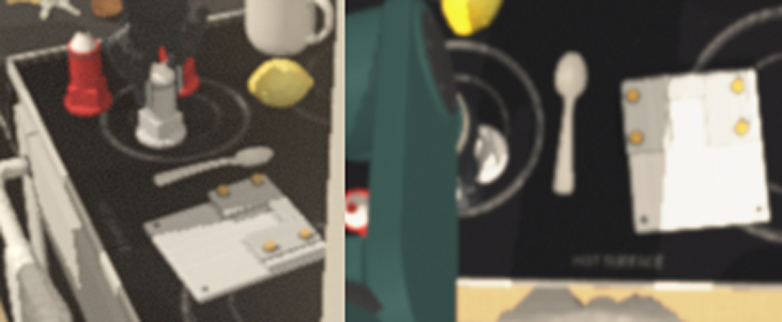

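The barrel is gripped (opening 0.407 ≈ 35 mm, 59 N) and upright. The lighting over the stand has changed, so I'll get slot-edge profiles with it, and lift meanwhile.

Call:
play_rows:
  rows: [0,0,0,2,0,0,0,0,0,0,3,0,0,0,0,0,0,3,0,0,0,0,0,0,0,0,0,0]

```text
time: 2.85
eef_pos: [0.4844, 0.2075, 0.1316]
tcp_rot: [0.584, 0.812, 0.003, 0.003]
contact_force: [1.1, 0.3, -1.6]
gripper_width: 0.406
gripper_force: 60.1
```

Run:
```python
from h import *
t=grab('top');g=cv2.cvtColor(t['color'],cv2.COLOR_RGB2GRAY)
for v in(248,252,256,260):print(v,g[v,294:325].tolist())
for u in(288,293,297,322,328):print('col',u,g[258:276,u].tolist())
# stand left/right outer edges at those rows
for v in(248,256,285):
    d=np.diff(g[v,270:355].astype(int));print(v,270+d.argmax(),270+d.argmin())
for u0,v in((300,256),(318,256)):print(np.round(ray(t,u0,v,.0215)*1000,1))
```

```text
248 [181, 179, 179, 180, 179, 179, 184, 196, 203, 204, 206, 208, 215, 232, 243, 246, 246, 246, 246, 246, 245, 241, 236, 236, 238, 240, 241, 241, 240, 240, 240]
252 [182, 180, 179, 180, 180, 179, 184, 196, 202, 203, 205, 211, 230, 244, 246, 246, 246, 246, 246, 246, 246, 242, 235, 230, 237, 240, 240, 240, 240, 240, 240]
256 [182, 182, 180, 180, 181, 183, 189, 198, 202, 203, 207, 222, 239, 245, 246, 246, 246, 246, 246, 246, 246, 245, 241, 238, 239, 240, 240, 240, 240, 240, 240]
260 [182, 182, 181, 180, 181, 181, 181, 186, 197, 203, 209, 229, 244, 246, 246, 246, 246, 246, 246, 246, 246, 245, 242, 236, 233, 237, 240, 240, 240, 240, 240]
col 288 [149, 148, 146, 140, 144, 159, 169, 170, 176, 190, 198, 200, 199, 200, 199, 199, 199, 199]
col 293 [182, 181, 181, 181, 181, 181, 177, 172, 177, 190, 196, 197, 197, 197, 196, 196, 195, 196]
col 297 [180, 180, 180, 180, 180, 178, 173, 171, 180, 193, 198, 199, 199, 199, 198, 198, 199, 199]
col 322 [240, 240, 240, 240, 239, 240, 244, 246, 246, 246, 246, 246, 246, 246, 246, 246, 246, 246]
col 328 [237, 240, 241, 241, 242, 244, 246, 246, 246, 246, 246, 246, 246, 246, 246, 246, 246, 246]
248 280 339
256 280 340
285 284 343
[508.3  17.8  21.5]
[509.  -23.1  21.5]
```

Call:
play_rows:
  rows: [0,-0.55,-2.5,0,0,0,-0.0355,0,-0.55,-4,0,0,0,-0.0355,0,-0.55,-4.3,0,0,0,-0.0355,0,-0.55,-4.3,0,0,0,-0.0355,0,-0.55,-4,0,0,0,-0.0355]

```text
time: 3.4
eef_pos: [0.4523, 0.0141, 0.1263]
tcp_rot: [0.654, 0.756, -0.001, -0.001]
contact_force: [0.8, -0.8, -1.2]
gripper_width: 0.408
gripper_force: 60.1
```

Call:
play_rows:
  rows: [0,-0.55,-2.5,0,0,0,-0.0355,0,0,0,0,0,0,0,0,0,0,0,0,0,0,0,0,0,0,0,0,0]

```text
time: 3.8
eef_pos: [0.4479, -0.0087, 0.1268]
tcp_rot: [0.667, 0.745, -0.0, -0.001]
contact_force: [-1.1, -0.4, -2.1]
gripper_width: 0.409
gripper_force: 60.1
```

Run:
```python
from h import *
s=grab('side');t=grab('top')
o=env.observe();print(o['eef_pos'],o['contact_force'],o['tcp_rot'])
a=cv2.cvtColor(s['color'],cv2.COLOR_RGB2BGR)[140:290,220:345]
b=cv2.cvtColor(t['color'],cv2.COLOR_RGB2BGR)[200:350,255:380]
cv2.imwrite('pics/g2.png',cv2.resize(np.hstack([a,b]),None,fx=3.1,fy=3.1,interpolation=cv2.INTER_CUBIC))
```

```text
[ 0.44810883 -0.00840871  0.12702668] [-0.17794991  0.72767326 -0.92915042] [ 6.66588043e-01  7.45426262e-01 -4.37840009e-05 -2.56738962e-04]
```

View pics/g2.png

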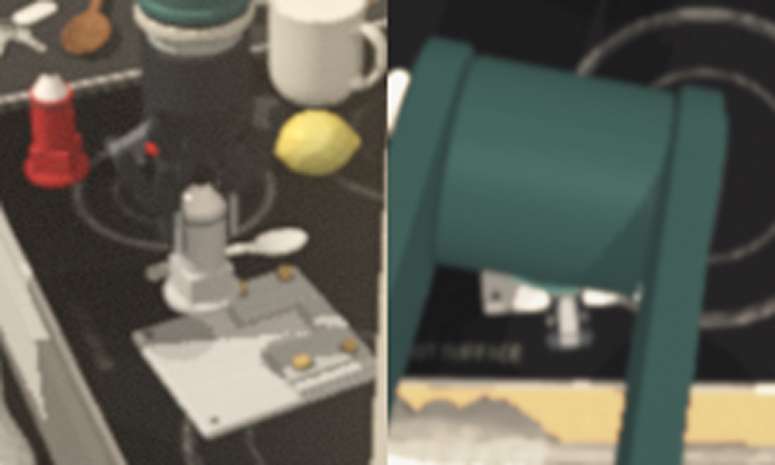

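The side view shows the barrel held upright over the landing, fingers clear and the spoon untouched. Lowering.

Call:
play_rows:
  rows: [0,0,0,-2,0,0,0,0,0,0,-2.5,0,0,0,0,0,0,-1.5,0,0,0,0,0,0,-0.4,0,0,0,0,0,0,0,0,0,0]

```text
time: 4.4
eef_pos: [0.4479, -0.0087, 0.0629]
tcp_rot: [0.667, 0.745, -0.0, -0.001]
contact_force: [-0.7, 0.2, -1.1]
gripper_width: 0.406
gripper_force: 60.1
```

Call:
play_rows:
  rows: [0,0,0,-0.1,0,0,0,0,0,0,-0.1,0,0,0,0,0,0,0,0,0,0]

```text
time: 4.7
eef_pos: [0.4486, -0.0094, 0.0618]
tcp_rot: [0.667, 0.745, 0.0, 0.0]
contact_force: [0.4, -1.1, -1.6]
gripper_width: 0.407
gripper_force: 60.1
```

Call:
play_rows:
  rows: [0,0,0,-0.1,0,0,0,0,0,0,-0.1,0,0,0,0,0,0,0,0,0,0]

```text
time: 5.0
eef_pos: [0.4481, -0.0094, 0.0593]
tcp_rot: [0.667, 0.745, -0.0, -0.0]
contact_force: [-0.4, 0.2, -1.1]
gripper_width: 0.408
gripper_force: 60.1
```

Call:
play_rows:
  rows: [0,0,0,-0.1,0,0,0,0,0,0,-0.05,0,0,0,0,0,0,0,0,0,0]

```text
time: 5.3
eef_pos: [0.448, -0.0093, 0.0576]
tcp_rot: [0.667, 0.745, -0.0, -0.0]
contact_force: [-0.3, 0.3, -1.0]
gripper_width: 0.404
gripper_force: 60.1
```

Call:
play_rows:
  rows: [0,0,0,-0.1,0,0,0,0,0,0,0,0,0,0]

```text
time: 5.5
eef_pos: [0.4482, -0.0094, 0.057]
tcp_rot: [0.667, 0.745, -0.0, 0.0]
contact_force: [-0.9, -0.5, 1.0]
gripper_width: 0.405
gripper_force: 60.5
```

Call:
play_rows:
  rows: [0,0,0,-0.04,0,0,0,0,0.4,0.044,0,0,0,0,0,0.5,0.055,0,0,0,0,0,0.5,0.055,0,0,0,0,0,0,0,0,0,0,0]

```text
time: 6.0
eef_pos: [0.4535, -0.0079, 0.0572]
tcp_rot: [0.666, 0.746, -0.005, -0.006]
contact_force: [-17.3, -4.9, 34.6]
gripper_width: 0.408
gripper_force: 64.2
```

Call:
play_rows:
  rows: [0,0.2,0.022,0,0,0,0,0,0.1,0.011,0,0,0,0,0,0,0,0,0,0,0]

```text
time: 6.3
eef_pos: [0.4562, -0.0072, 0.0571]
tcp_rot: [0.666, 0.745, -0.005, -0.006]
contact_force: [-22.6, -4.1, 40.5]
gripper_width: 0.405
gripper_force: 64.8
```

Call:
play_rows:
  rows: [0,0.1,0.011,0,0,0,0,0,0.1,0.011,0,0,0,0,0,0,0,0,0,0,0]

```text
time: 6.6
eef_pos: [0.4564, -0.0071, 0.0572]
tcp_rot: [0.666, 0.746, -0.006, -0.007]
contact_force: [-25.9, -6.5, 47.0]
gripper_width: 0.409
gripper_force: 65.4
```

Downward load is building up from dragging. I'm raising the tool at once to unload.

Call:
play_rows:
  rows: [0,-0.3,-0.033,0.05,0,0,0,0,-0.3,-0.033,0.05,0,0,0,0,0,0,0.05,0,0,0,0,0,0,0,0,0,0]

```text
time: 7.0
eef_pos: [0.4617, -0.0079, 0.0578]
tcp_rot: [0.667, 0.745, 0.0, 0.0]
contact_force: [-0.5, -0.1, -1.1]
gripper_width: 0.403
gripper_force: 60.2
```

Run:
```python
from h import *
s=grab('side');o=env.observe();print(o['eef_pos'],o['contact_force'],o['ft_torque'],o['tcp_rot'])
a=cv2.cvtColor(s['color'],cv2.COLOR_RGB2BGR)[190:285,240:345]
cv2.imwrite('pics/g3.png',cv2.resize(a,None,fx=6,fy=6,interpolation=cv2.INTER_CUBIC))
```

```text
[ 0.4617676  -0.00794807  0.0577655 ] [ 0.47928581  0.62283865 -2.12563836] [-0.02734621 -0.01946931  0.00819173] [6.67176144e-01 7.44899947e-01 1.58445939e-04 1.91130751e-04]
```

View pics/g3.png

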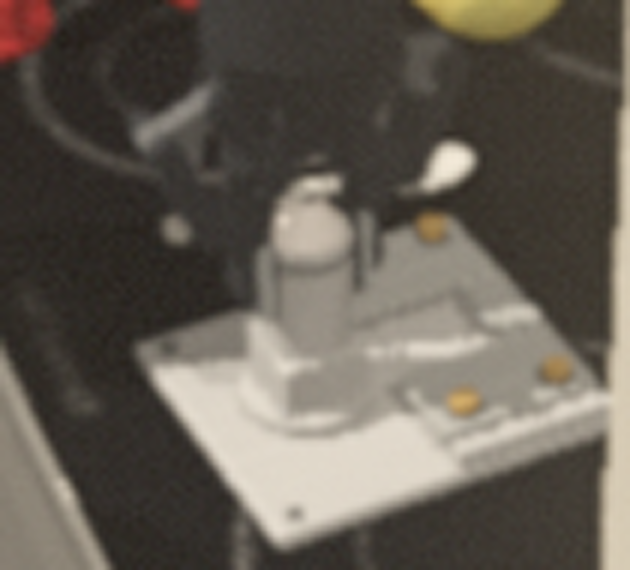

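The barrel is now unloaded, about 0.7 mm above the floor, with the neck visually square with the stand and roughly in line with the slot. I'll advance lifted, since the flange has 2.5 mm of room.

Call:
play_rows:
  rows: [0,0.2,0.022,0.03,0,0,0,0,0.2,0.022,0,0,0,0,0,0,0,0,0,0,0]

```text
time: 7.35
eef_pos: [0.4659, -0.0075, 0.0581]
tcp_rot: [0.667, 0.745, 0.0, 0.0]
contact_force: [-0.0, -0.2, -1.0]
gripper_width: 0.408
gripper_force: 60.2
```

Call:
play_rows:
  rows: [0,0.15,0.017,0,0,0,0,0,0,0,0,0,0,0]

```text
time: 7.55
eef_pos: [0.467, -0.0073, 0.0582]
tcp_rot: [0.667, 0.745, 0.0, 0.0]
contact_force: [0.4, -0.4, -1.7]
gripper_width: 0.407
gripper_force: 60.2
```

Call:
play_rows:
  rows: [0,0.15,0.017,0,0,0,0,0,0,0,0,0,0,0]

```text
time: 7.75
eef_pos: [0.4684, -0.0072, 0.0582]
tcp_rot: [0.667, 0.745, 0.0, 0.0]
contact_force: [0.7, -0.5, -1.2]
gripper_width: 0.403
gripper_force: 60.2
```

Call:
play_rows:
  rows: [0,0.1,0.011,0,0,0,0,0,0,0,0,0,0,0]

```text
time: 7.95
eef_pos: [0.4693, -0.007, 0.0582]
tcp_rot: [0.667, 0.745, 0.0, 0.0]
contact_force: [-0.3, 0.7, -1.2]
gripper_width: 0.405
gripper_force: 60.2
```

Call:
play_rows:
  rows: [0,0.08,0.009,0,0,0,0,0,0,0,0,0,0,0]

```text
time: 8.15
eef_pos: [0.4701, -0.0069, 0.0582]
tcp_rot: [0.667, 0.745, 0.0, 0.0]
contact_force: [-0.5, 0.4, -1.2]
gripper_width: 0.406
gripper_force: 60.2
```

Call:
play_rows:
  rows: [0,0.05,0.006,0,0,0,0,0,0,0,0,0,0,0]

```text
time: 8.35
eef_pos: [0.4705, -0.0069, 0.0582]
tcp_rot: [0.667, 0.745, 0.0, 0.0]
contact_force: [-0.4, -0.5, -1.2]
gripper_width: 0.405
gripper_force: 60.2
```

Now x' ≈ -19. I'll go in half-millimetre steps.

Call:
play_rows:
  rows: [0,0.05,0.006,0,0,0,0,0,0,0,0,0,0,0]

```text
time: 8.55
eef_pos: [0.471, -0.0068, 0.0582]
tcp_rot: [0.667, 0.745, 0.0, 0.0]
contact_force: [-0.1, -0.4, -1.4]
gripper_width: 0.401
gripper_force: 60.2
```

Call:
play_rows:
  rows: [0,0.05,0.006,0,0,0,0,0,0,0,0,0,0,0]

```text
time: 8.75
eef_pos: [0.4715, -0.0068, 0.0582]
tcp_rot: [0.667, 0.745, -0.0, -0.0]
contact_force: [0.8, 0.2, -1.6]
gripper_width: 0.406
gripper_force: 60.2
```

Call:
play_rows:
  rows: [0,0.05,0.006,0,0,0,0,0,0,0,0,0,0,0]

```text
time: 8.95
eef_pos: [0.4721, -0.0067, 0.0582]
tcp_rot: [0.667, 0.745, 0.0, 0.0]
contact_force: [-0.8, 0.3, -1.5]
gripper_width: 0.408
gripper_force: 60.2
```

Call:
play_rows:
  rows: [0,0.05,0.006,0,0,0,0,0,0,0,0,0,0,0]

```text
time: 9.15
eef_pos: [0.4726, -0.0066, 0.0582]
tcp_rot: [0.667, 0.745, 0.0, 0.0]
contact_force: [0.4, 0.3, -1.1]
gripper_width: 0.405
gripper_force: 60.2
```

Call:
play_rows:
  rows: [0,0.05,0.006,0,0,0,0,0,0,0,0,0,0,0]

```text
time: 9.35
eef_pos: [0.473, -0.0066, 0.0582]
tcp_rot: [0.667, 0.745, -0.0, 0.0]
contact_force: [-1.2, -0.4, -1.4]
gripper_width: 0.407
gripper_force: 60.2
```

Call:
play_rows:
  rows: [0,0.05,0.006,0,0,0,0,0,0,0,0,0,0,0]

```text
time: 9.55
eef_pos: [0.4735, -0.0065, 0.0582]
tcp_rot: [0.667, 0.745, -0.0, 0.0]
contact_force: [-0.9, -0.6, -1.4]
gripper_width: 0.403
gripper_force: 60.2
```

Call:
play_rows:
  rows: [0,0.05,0.006,0,0,0,0,0,0,0,0,0,0,0]

```text
time: 9.75
eef_pos: [0.4741, -0.0065, 0.0582]
tcp_rot: [0.667, 0.745, 0.0, 0.0]
contact_force: [-0.4, -0.3, -1.7]
gripper_width: 0.406
gripper_force: 60.2
```

Call:
play_rows:
  rows: [0,0.05,0.006,0,0,0,0,0,0,0,0,0,0,0]

```text
time: 9.95
eef_pos: [0.4745, -0.0064, 0.0582]
tcp_rot: [0.667, 0.745, -0.0, 0.0]
contact_force: [0.2, 0.3, -1.1]
gripper_width: 0.412
gripper_force: 60.2
```

Call:
play_rows:
  rows: [0,0.05,0.006,0,0,0,0,0,0,0,0,0,0,0]

```text
time: 10.15
eef_pos: [0.475, -0.0063, 0.0582]
tcp_rot: [0.667, 0.745, -0.0, 0.0]
contact_force: [1.2, 0.5, -1.8]
gripper_width: 0.404
gripper_force: 60.2
```

Call:
play_rows:
  rows: [0,0.05,0.006,0,0,0,0,0,0,0,0,0,0,0]

```text
time: 10.35
eef_pos: [0.4755, -0.0063, 0.0582]
tcp_rot: [0.667, 0.745, -0.0, -0.0]
contact_force: [-0.1, -0.9, -0.8]
gripper_width: 0.407
gripper_force: 60.2
```

Call:
play_rows:
  rows: [0,0.05,0.006,0,0,0,0,0,0,0,0,0,0,0]

```text
time: 10.55
eef_pos: [0.4761, -0.0062, 0.0582]
tcp_rot: [0.667, 0.745, 0.0, 0.0]
contact_force: [-0.1, -0.1, -0.1]
gripper_width: 0.407
gripper_force: 60.2
```

Call:
play_rows:
  rows: [0,0.05,0.006,0,0,0,0,0,0,0,0,0,0,0]

```text
time: 10.75
eef_pos: [0.4765, -0.0062, 0.0582]
tcp_rot: [0.667, 0.745, -0.0, -0.0]
contact_force: [-0.0, -0.1, -1.3]
gripper_width: 0.405
gripper_force: 60.2
```

Call:
play_rows:
  rows: [0,0.05,0.006,0,0,0,0,0,0,0,0,0,0,0]

```text
time: 10.95
eef_pos: [0.477, -0.0061, 0.0582]
tcp_rot: [0.667, 0.745, 0.0, 0.0]
contact_force: [0.6, 0.6, -1.0]
gripper_width: 0.407
gripper_force: 60.2
```

Call:
play_rows:
  rows: [0,0.05,0.006,0,0,0,0,0,0,0,0,0,0,0]

```text
time: 11.15
eef_pos: [0.4775, -0.006, 0.0582]
tcp_rot: [0.667, 0.745, -0.0, -0.0]
contact_force: [-0.4, 1.1, -0.9]
gripper_width: 0.407
gripper_force: 60.2
```

x' ≈ -12 without contact, 6 mm past where the plate would have stopped it, so the neck is very likely in the slot. I'll continue in 1 mm steps.

Call:
play_rows:
  rows: [0,0.1,0.011,0,0,0,0,0,0,0,0,0,0,0]

```text
time: 11.35
eef_pos: [0.4787, -0.0059, 0.0582]
tcp_rot: [0.667, 0.745, 0.0, 0.0]
contact_force: [-0.5, 0.1, -1.6]
gripper_width: 0.403
gripper_force: 60.2
```

Call:
play_rows:
  rows: [0,0.1,0.011,0,0,0,0,0,0,0,0,0,0,0]

```text
time: 11.55
eef_pos: [0.4796, -0.0058, 0.0582]
tcp_rot: [0.667, 0.745, 0.0, 0.0]
contact_force: [-0.1, -0.9, -1.4]
gripper_width: 0.403
gripper_force: 60.2
```

Call:
play_rows:
  rows: [0,0.1,0.011,0,0,0,0,0,0,0,0,0,0,0]

```text
time: 11.75
eef_pos: [0.4806, -0.0057, 0.0582]
tcp_rot: [0.667, 0.745, 0.0, 0.0]
contact_force: [-0.7, 0.0, -1.4]
gripper_width: 0.408
gripper_force: 60.2
```

Call:
play_rows:
  rows: [0,0.1,0.011,0,0,0,0,0,0,0,0,0,0,0]

```text
time: 11.95
eef_pos: [0.4817, -0.0056, 0.0582]
tcp_rot: [0.667, 0.745, 0.0, 0.0]
contact_force: [0.3, -0.2, -1.3]
gripper_width: 0.402
gripper_force: 60.2
```

Call:
play_rows:
  rows: [0,0.1,0.011,0,0,0,0,0,0,0,0,0,0,0]

```text
time: 12.15
eef_pos: [0.4827, -0.0055, 0.0582]
tcp_rot: [0.667, 0.745, 0.0, 0.0]
contact_force: [0.8, 0.8, -1.1]
gripper_width: 0.402
gripper_force: 60.2
```

Call:
play_rows:
  rows: [0,0.1,0.011,0,0,0,0,0,0,0,0,0,0,0]

```text
time: 12.35
eef_pos: [0.4836, -0.0054, 0.0582]
tcp_rot: [0.667, 0.745, 0.0, 0.0]
contact_force: [-0.0, -0.2, -1.1]
gripper_width: 0.404
gripper_force: 60.2
```

Call:
play_rows:
  rows: [0,0.1,0.011,0,0,0,0,0,0.1,0.011,0,0,0,0,0,0.1,0.011,0,0,0,0,0,0.1,0.011,0,0,0,0,0,0,0,0,0,0,0]

```text
time: 12.85
eef_pos: [0.4877, -0.0049, 0.0582]
tcp_rot: [0.667, 0.745, 0.0, 0.0]
contact_force: [0.1, 0.3, -1.6]
gripper_width: 0.401
gripper_force: 60.2
```

Call:
play_rows:
  rows: [0,0.1,0.011,0,0,0,0,0,0.1,0.011,0,0,0,0,0,0.1,0.011,0,0,0,0,0,0.1,0.011,0,0,0,0,0,0,0,0,0,0,0]

```text
time: 13.35
eef_pos: [0.4917, -0.0045, 0.0582]
tcp_rot: [0.667, 0.745, 0.0, 0.0]
contact_force: [-0.4, -0.1, -2.1]
gripper_width: 0.405
gripper_force: 60.2
```

Call:
play_rows:
  rows: [0,0.1,0.011,0,0,0,0,0,0.1,0.011,0,0,0,0,0,0.1,0.011,0,0,0,0,0,0.1,0.011,0,0,0,0,0,0,0,0,0,0,0]

```text
time: 13.85
eef_pos: [0.4957, -0.0041, 0.0582]
tcp_rot: [0.667, 0.745, 0.0, 0.0]
contact_force: [-0.7, 0.4, -0.8]
gripper_width: 0.407
gripper_force: 60.2
```

Call:
play_rows:
  rows: [0,0.1,0.011,0,0,0,0,0,0.1,0.011,0,0,0,0,0,0.1,0.011,0,0,0,0,0,0.1,0.011,0,0,0,0,0,0,0,0,0,0,0]

```text
time: 14.35
eef_pos: [0.4997, -0.0036, 0.0582]
tcp_rot: [0.667, 0.745, 0.0, 0.0]
contact_force: [0.2, -0.8, -1.6]
gripper_width: 0.407
gripper_force: 60.2
```

Call:
play_rows:
  rows: [0,0.1,0.011,0,0,0,0,0,0.1,0.011,0,0,0,0,0,0.1,0.011,0,0,0,0,0,0.1,0.011,0,0,0,0,0,0,0,0,0,0,0]

```text
time: 14.85
eef_pos: [0.5037, -0.0032, 0.0582]
tcp_rot: [0.667, 0.745, 0.0, 0.0]
contact_force: [0.3, 0.2, -1.9]
gripper_width: 0.401
gripper_force: 60.2
```

Call:
play_rows:
  rows: [0,0.1,0.011,0,0,0,0,0,0.1,0.011,0,0,0,0,0,0.1,0.011,0,0,0,0,0,0.1,0.011,0,0,0,0,0,0,0,0,0,0,0]

```text
time: 15.35
eef_pos: [0.5077, -0.0027, 0.0582]
tcp_rot: [0.667, 0.745, 0.0, 0.0]
contact_force: [0.9, 0.5, -1.2]
gripper_width: 0.403
gripper_force: 60.2
```

Call:
play_rows:
  rows: [0,0.1,0.011,0,0,0,0,0,0.1,0.011,0,0,0,0,0,0.1,0.011,0,0,0,0,0,0.1,0.011,0,0,0,0,0,0,0,0,0,0,0]

```text
time: 15.85
eef_pos: [0.5117, -0.0023, 0.0582]
tcp_rot: [0.667, 0.745, 0.0, 0.0]
contact_force: [0.9, 0.5, -1.1]
gripper_width: 0.409
gripper_force: 60.2
```

Call:
play_rows:
  rows: [0,0.1,0.011,0,0,0,0,0,0.1,0.011,0,0,0,0,0,0.1,0.011,0,0,0,0,0,0.1,0.011,0,0,0,0,0,0,0,0,0,0,0]

```text
time: 16.35
eef_pos: [0.5157, -0.0019, 0.0582]
tcp_rot: [0.667, 0.745, 0.0, 0.0]
contact_force: [1.0, 0.8, -0.8]
gripper_width: 0.409
gripper_force: 60.2
```

Call:
play_rows:
  rows: [0,0.1,0.011,0,0,0,0,0,0,0,0,0,0,0]

```text
time: 16.55
eef_pos: [0.5166, -0.0018, 0.0582]
tcp_rot: [0.667, 0.745, 0.0, 0.0]
contact_force: [0.8, 0.1, -1.9]
gripper_width: 0.407
gripper_force: 60.2
```

Call:
play_rows:
  rows: [0,0.1,0.011,0,0,0,0,0,0,0,0,0,0,0]

```text
time: 16.75
eef_pos: [0.5176, -0.0016, 0.0582]
tcp_rot: [0.667, 0.745, 0.0, 0.0]
contact_force: [-0.6, 0.4, -0.7]
gripper_width: 0.404
gripper_force: 60.2
```

Call:
play_rows:
  rows: [0,0.05,0.006,0,0,0,0,0,0,0,0,0,0,0]

```text
time: 16.95
eef_pos: [0.518, -0.0016, 0.0582]
tcp_rot: [0.667, 0.745, 0.0, -0.0]
contact_force: [0.1, -0.1, -0.7]
gripper_width: 0.407
gripper_force: 60.2
```

Call:
play_rows:
  rows: [0,0.05,0.006,0,0,0,0,0,0,0,0,0,0,0]

```text
time: 17.15
eef_pos: [0.5186, -0.0015, 0.0582]
tcp_rot: [0.667, 0.745, 0.0, 0.0]
contact_force: [0.4, -0.8, -0.9]
gripper_width: 0.405
gripper_force: 60.2
```

Call:
play_rows:
  rows: [0,0.05,0.006,0,0,0,0,0,0,0,0,0,0,0]

```text
time: 17.35
eef_pos: [0.519, -0.0014, 0.0582]
tcp_rot: [0.667, 0.745, 0.0, 0.0]
contact_force: [-0.4, -1.1, -1.3]
gripper_width: 0.406
gripper_force: 60.2
```

Call:
play_rows:
  rows: [0,0.05,0.006,0,0,0,0,0,0,0,0,0,0,0]

```text
time: 17.55
eef_pos: [0.5195, -0.0014, 0.0582]
tcp_rot: [0.667, 0.745, -0.0, -0.0]
contact_force: [-0.7, 0.1, -1.1]
gripper_width: 0.405
gripper_force: 60.2
```

Call:
play_rows:
  rows: [0,0.05,0.006,0,0,0,0,0,0,0,0,0,0,0]

```text
time: 17.75
eef_pos: [0.52, -0.0013, 0.0582]
tcp_rot: [0.667, 0.745, -0.0, -0.0]
contact_force: [0.5, -0.1, -1.8]
gripper_width: 0.406
gripper_force: 60.2
```

Call:
play_rows:
  rows: [0,0.05,0.006,0,0,0,0,0,0,0,0,0,0,0]

```text
time: 17.95
eef_pos: [0.5205, -0.0013, 0.0582]
tcp_rot: [0.667, 0.745, 0.0, 0.0]
contact_force: [0.7, -0.2, -2.0]
gripper_width: 0.404
gripper_force: 60.2
```

Call:
play_rows:
  rows: [0,0.05,0.006,0,0,0,0,0,0,0,0,0,0,0]

```text
time: 18.15
eef_pos: [0.521, -0.0012, 0.0582]
tcp_rot: [0.667, 0.745, 0.0, 0.0]
contact_force: [0.0, 0.7, -1.4]
gripper_width: 0.404
gripper_force: 60.2
```

Call:
play_rows:
  rows: [0,0.04,0.005,0,0,0,0,0,0,0,0,0,0,0]

```text
time: 18.35
eef_pos: [0.5214, -0.0012, 0.0582]
tcp_rot: [0.667, 0.745, -0.0, 0.0]
contact_force: [-0.2, 0.2, -1.0]
gripper_width: 0.408
gripper_force: 60.2
```

Call:
play_rows:
  rows: [0,0.05,0.006,0,0,0,0,0,0,0,0,0,0,0]

```text
time: 18.55
eef_pos: [0.522, -0.0011, 0.0582]
tcp_rot: [0.667, 0.745, -0.0, 0.0]
contact_force: [-0.3, -0.2, -2.0]
gripper_width: 0.407
gripper_force: 60.2
```

Call:
play_rows:
  rows: [0,0.05,0.006,0,0,0,0,0,0,0,0,0,0,0]

```text
time: 18.75
eef_pos: [0.5222, -0.001, 0.0581]
tcp_rot: [0.667, 0.745, -0.0, -0.0]
contact_force: [-1.3, -0.6, -1.1]
gripper_width: 0.403
gripper_force: 60.2
```

Call:
play_rows:
  rows: [0,0.04,0.005,0,0,0,0,0,0,0,0,0,0,0]

```text
time: 18.95
eef_pos: [0.5222, -0.001, 0.0581]
tcp_rot: [0.667, 0.745, -0.0, -0.0]
contact_force: [-2.0, -0.2, -0.2]
gripper_width: 0.409
gripper_force: 60.2
```

Contact at TCP x' ≈ 33 mm, which matches the closed end. A small extra push will confirm it, then lower to the floor.

Call:
play_rows:
  rows: [0,0.04,0.005,0,0,0,0,0,0,0,0,0,0,0]

```text
time: 19.15
eef_pos: [0.5224, -0.0009, 0.058]
tcp_rot: [0.667, 0.745, -0.001, -0.001]
contact_force: [-2.4, -1.4, 0.0]
gripper_width: 0.405
gripper_force: 60.2
```

Call:
play_rows:
  rows: [0,-0.02,-0.002,-0.05,0,0,0,0,0,0,0,0,0,0]

```text
time: 19.35
eef_pos: [0.5223, -0.0009, 0.0575]
tcp_rot: [0.667, 0.745, -0.0, -0.0]
contact_force: [-2.7, -0.5, -0.1]
gripper_width: 0.406
gripper_force: 60.3
```

Call:
play_rows:
  rows: [0,0,0,-0.04,0,0,0,0,0,0,0,0,0,0]

```text
time: 19.55
eef_pos: [0.5224, -0.0009, 0.0571]
tcp_rot: [0.667, 0.745, -0.0, -0.0]
contact_force: [-4.6, -0.5, -0.7]
gripper_width: 0.408
gripper_force: 60.4
```

Call:
play_rows:
  rows: [0.45,0,0,0,0,0,0,0.5,0,0,0,0,0,0,0.6,0,0,0,0,0,0,0.7,0,0,0,0,0,0,0.7,0,0,0,0,0,0]

```text
time: 20.05
eef_pos: [0.5235, -0.001, 0.0574]
tcp_rot: [0.667, 0.745, 0.0, 0.0]
contact_force: [0.7, 0.5, 0.2]
gripper_width: 0.7
gripper_force: 0.0
```

Call:
play_rows:
  rows: [0.9,0,0,0,0,0,0,1,0,0,0,0,0,0,1,0,0,0,0,0,0,1,0,0,0,0,0,0]

```text
time: 20.45
eef_pos: [0.5229, -0.001, 0.0573]
tcp_rot: [0.667, 0.745, -0.0, -0.0]
contact_force: [0.5, 0.2, 1.1]
gripper_width: 1.002
gripper_force: 0.0
```

Released. Now straight up, then look.

Call:
play_rows:
  rows: [1,0,0,1.5,0,0,0,1,0,0,3,0,0,0,1,0,0,4,0,0,0,1,0,0,4,0,0,0,1,0,0,4,0,0,0]

```text
time: 20.95
eef_pos: [0.5225, -0.0009, 0.2238]
tcp_rot: [0.667, 0.745, -0.0, -0.0]
contact_force: [0.7, 0.1, 0.3]
gripper_width: 0.996
gripper_force: 0.0
```

Call:
play_rows:
  rows: [1,-1,4,1,0,0,0,1,-1,4,0,0,0,0,1,-1,4,0,0,0,0,1,-1,4,0,0,0,0,1,-1,4,0,0,0,0]

```text
time: 21.45
eef_pos: [0.4723, 0.2004, 0.2324]
tcp_rot: [0.667, 0.745, 0.0, 0.0]
contact_force: [1.0, 0.8, 0.3]
gripper_width: 1.003
gripper_force: 0.0
```

Run:
```python
from h import *
s=grab('side');t=grab('top')
a=cv2.cvtColor(s['color'],cv2.COLOR_RGB2BGR)[190:285,240:345]
b=cv2.cvtColor(t['color'],cv2.COLOR_RGB2BGR)[210:305,255:360]
cv2.imwrite('pics/g4.png',cv2.resize(np.hstack([a,b]),None,fx=3.8,fy=3.8,interpolation=cv2.INTER_CUBIC))
print(env.observe()['eef_pos'],env.observe()['time'])
y=np.radians(6.3);c,sn=np.cos(y),np.sin(y)
for z in(.0,.092):
  for d,o,n in((s,(240,190),0),(t,(255,210),105)):
    p=[.490+c*.032-sn*.003,-.0095+sn*.032+c*.003,.008+z];q=proj(d,p);print(z,[(q[0]-o[0]+n)*3.8,(q[1]-o[1])*3.8])
```

```text
[0.47125085 0.20305356 0.23226131] 21.55
0.0 [np.float64(276.794818276733), np.float64(222.18992928939886)]
0.0 [np.float64(605.4145433580378), np.float64(156.57950517973242)]
0.092 [np.float64(277.7453341886695), np.float64(107.78124017034787)]
0.092 [np.float64(604.0025691730407), np.float64(134.68663227345024)]
```

View pics/g4.png

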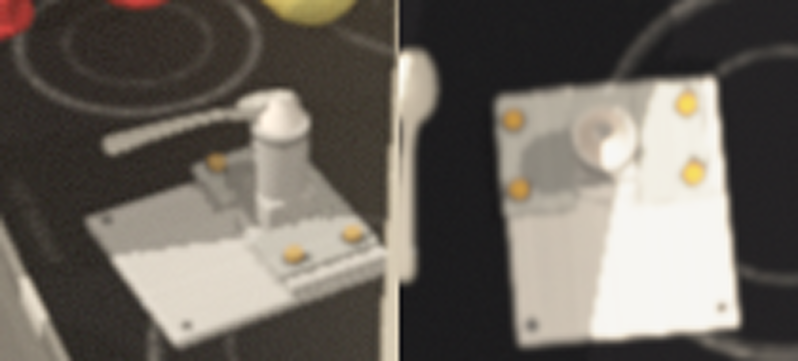

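Both views show the barrel upright in the slot, with the flange under the plate. The nozzle is at (603,132) in the top crop against (604,135) predicted for fully home. The arm is clear, so I'm handing in.

```bash
python3 -c "
from rig import env
print(env.close_job())"
```

```text
the job is handed in; nothing more can be done
None
```

The barrel is docked upright and fully home in the slot, released, and the job is handed in at about 21.5 s; no verdict came back. One drag on the open landing loaded the floor to about 47 N before I lifted it (at about x = -33 mm, outside the judged slot zone), and at and in the slot the wrist force stayed under about 5 N.

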